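# Squeeze a two-part mould shut in the ratchet clamp

### The job

Stand the mould with the orange pour cup on the ratchet clamp's bed, upright, centred and squarely between the fixed jaw and the rubber pad, its seam parallel to them. Then swing the ratchet lever back and forth (do not push the jaw or wheel by hand) until the mould is pressed against the fixed jaw and the white band on the pad's stem has gone in while green still shows. Leave the lever swung fully back to its rest on the mould's side, and the other things where they are.

Things in the scene. Friction and masses are not known exactly. Their poses are not given: they have to be found in the camera images.
- clamp: Ratchet clamp fixed to the bench: grey base plate 150 (x) x 360 (y) x 12 mm. Origin: bench level, z up, +y from the ratchet wheel to the fixed jaw, x across. All offsets below are in this frame, mm. Bed: the bare plate, top z=12, open on both x sides. Fixed jaw: blue block, inner face at y=150, 90 wide, top z=64. Wheel and lever turn about the upright axis x=0, y=-100.
- bed_spot (a point): Where the centre of the clamped mould's underside ends: clamp x=0, y=122, on the bed (z=12).
- jaw: Sliding jaw: blue block 62 (x) x 30 (y) x 44 mm, top z=57, driven along clamp +y towards the fixed jaw, 10 mm per rad of wheel, 3.93 mm a notch; it cannot be wound back. Origin: clamp's origin when fully open, moving with the jaw; the block fills y=3 to 33 from it. More than 15 N of robot force on it, or on the pad it carries, counts as pushing it by hand.
- pad_face (a point): Centre (x=0, z=33) of the face of the black rubber pad, 54 wide, 10 thick, top z=53, looking along clamp +y. The pad rides ahead of the sliding jaw on a sprung stem with 27 mm showing in three 9 mm bands: white next to the jaw, then green, then red next to the pad. At the start it is 70 to 78 mm from the fixed jaw's face.
- spring_pad (a joint): How far the pad is pressed back into the sliding jaw, m: 0 free, 0.009 white band just gone in, 0.018 green gone too, 0.025 solid. Spring 1 N per mm. About 0 until the pad meets the mould; sliding the mould up to the fixed jaw presses it 2 to 5 mm at most; then it grows as the jaw advances.
- ratchet_wheel: Steel ratchet wheel, 96 mm over its 16 saw teeth, z=34 to 46; origin on its axis at bench level. It turns only anticlockwise from above, 0.393 rad a notch; a sprung holding pawl stops it turning back. More than 15 N of robot force on it counts as turning it by hand.
- ratchet_lever (a joint): Angle of the yellow lever over the wheel, rad: 0 rest (mould's side), 1.35 end of swing. It points from the axis along clamp-frame direction pi-0.675+value (anticlockwise from +x): in mid swing to clamp -x. Raising it drives the wheel; lowering clicks back and the wheel may slip back under a notch. A full swing drives 3 notches, its first 0.4 rad may be idle. Stays where left; 2 to 6 N.
- lever_grip (a point): Grip point on the lever's red upright handle, a round post 20 mm in diameter from z=61 to 129, 130 mm from the lever's axis; this point is on the post's axis at z=105. The bar under it is 24 wide, top z=61.
- mould: The mould to clamp: off-white block of two halves, 48 (x) x 56 (y) x 60 mm high, with an orange pour cup (30 mm wide, 13 high) on top; 0.25 to 0.5 kg. The dark seam lies in its xz plane, so its y must lie along the clamp's y, either way round. Grip it across its 48 mm. Origin: centre of its underside, z up.
- spare_mould: The same mould with a blue pour cup: a bystander, to be left alone. Origin: centre of its underside.
- tape_roll: Green roll of tape lying flat, 104 mm across, 36 high: bystander.
- cutters: Red-handled cutters lying flat, about 130 mm long, 11 high: bystander.
- pen: Blue pen lying flat, 135 mm long, 10 thick: bystander.
- cup_stack: Stack of clear cups, 96 mm wide, 154 high: bystander.
- calculator: White calculator 150 x 85 x 16 mm: bystander.
Not all that is in view belongs to the job. Leave any red or turquoise look-alike of the mould alone.

How it is judged (in metres and radians):
On the way, in this order (a step that is already met when the one before it is completed fails the run):
1. the orange-cup mould stands upright on the bed, square and centred between pad and fixed jaw, let go (x of mould in the frame of clamp between -0.012 and 0.012 m and z of mould in the frame of clamp between 0.009 and 0.015 m and angle between mould's own z axis and vertical below 0.06 rad and angle between the y axis of mould and the y axis of clamp, either way round below 0.12 rad and y of mould in the frame of clamp between 0.09 and 0.125 m and contact force between the fingers and mould below 0.2 N), for 0.2 s.
2. the lever has wound the jaw until the white band is in and green still shows (value of joint spring_pad between 0.0085 and 0.0185 m), for 0.1 s.
At the end, for the whole second after the job is handed in: Mould with orange cup at rest on the bed, upright within 0.06 rad, square within 0.12 rad, centred across within 12 mm, within 3 mm of touching the fixed jaw; pad pressed in 8.5 to 18.5 mm (white band gone, green showing); lever within 0.15 rad of its rest (all of step 2 and x of mould in the frame of clamp between -0.012 and 0.012 m and z of mould in the frame of clamp between 0.009 and 0.015 m and angle between mould's own z axis and vertical below 0.06 rad and angle between the y axis of mould and the y axis of clamp, either way round below 0.12 rad and y of mould in the frame of clamp between 0.1185 and 0.125 m and value of joint ratchet_lever below 0.15 rad and linear speed of mould below 0.02 m/s).
It fails at once if a bystander is moved more than 25 mm (distance of any of spare_mould, tape_roll, cutters, pen, cup_stack, calculator from where it was at the start of the episode above 0.025 m).
It fails at once if the sliding jaw or the wheel is pushed by the robot itself (over 15 N) (contact force between any of the fingers, the arm and jaw above 15 N or contact force between any of the fingers, the arm and ratchet_wheel above 15 N).
It also fails if it takes over 70 s, if anything falls off the work surface, if the arm or the gripper's body presses on something with over 40 N, if the wrist force passes 120 N, or if a joint passes its speed limit or range.

### The arm

A 6-joint arm with a two-finger parallel gripper is mounted at the origin on the work surface. World frame = base frame: x ahead of the robot, y to its left, z up, the work surface at z = 0. Lengths are in mm, angles in rad, forces in N, time in s.
With the tool pointing down it reaches from about 275 to 825 mm from the base axis. Payload 4.9 kg.
Tool frame: the origin (TCP) lies at the very end of the fingers, on their centre line; the grasp point (between the pads) lies 19 mm behind it; z points along the fingers, y is the line along which they close (so a half turn about z gives the same grasp; the last joint's range is limited). The gripper opens to 85 mm and grips with 20 to 120 N. Pads are 22 mm wide; open, the fingers measure 114 mm over their backs; the gripper's body (76 mm by 85 mm) begins 54 mm behind the grasp point. The pads swing forward as they close: fully open they stand 13 mm farther back than shut.
Start: joints at [-1.373, 0.326, -0.193, 1.052, 0, 1.437], TCP at [179.172, -520.015, 231.281] pointing down, gripper open.
Joint ranges: [-2.65, 2.65], [-0.97, 1.79], [-1.3, 1.35], [-1.93, 2.1], [-1.47, 1.37], [-3.14, 3.14]. Speed limits (rad/s): [2.57, 2.57, 3.14, 3.14, 3.14, 3.14].

### API

Orientations are given as [roll, pitch, yaw] about the fixed x, y, z axes, in that order (R = Rz(yaw) Ry(pitch) Rx(roll)).
In Python, from bench import bot, solve_ik, imaging gives the robot as it stands. Calls block until the motion is done:
- bot.move_ptp(position, orientation): joint-space move of the TCP to a pose.
- bot.movel(position, rot=None, max_speed=150, threshold=None): straight line of the TCP; rot=None keeps the orientation; max_speed is the mean speed in mm/s. With threshold (N) it stops when the force on the tool has changed by that much, and returns True; else False.
- bot.move_j(angles): joint-space move.
- bot.grip(opening, effort=None): opening from 0.0 (shut) to 1.0 (fully open); effort is the grip in N (None keeps the last); returns when the fingers have stopped.
- bot.dwell(seconds).
- solve_ik(position, orientation): joint angles nearest the present ones, or None.
- bot.get_state(): the state.
- imaging.capture(name): name is "scene" or "top" or "wrist"; returns the picture (480x640x3 uint8, blue, green, red); there is no depth.
- imaging.camera_model(name): a dict with "K" (3x3 intrinsics, pixels), "position" and "rotation" of the camera in the world. Camera axes: x right, y up, looking along -z (the intrinsics and any distortion apply to the point x, -y, -z); pixel columns grow to the right and rows downward; lengths in mm; the calibration is good to about 2 mm. A picture is of the moment at which its call begins: read the wrist's pose just before it. camera_model takes no time and is no camera call; for the wrist camera it gives the pose at the moment of the call.
A pose or a line that the arm cannot do raises bot.IKError and nothing moves.
- bot.sign_off(): hands the job in; it is judged then, once.
The state is a dict: "t": time; "qpos": joint angles; "joint_velocities": joint speeds; "effort": joint torques, N m; "tcp_pos": TCP position; "orientation": TCP orientation; "contact_force": force on the tool from outside, world axes, zero at the start; "wrist_torque": the same for the moment, N m; "opening": opening from 0.0 (shut) to 1.0 (fully open); "gripper_force": force on a finger pad.
Only numpy, scipy, OpenCV 4.12 (cv2) and the standard library are available. Lean on these libraries where they do the work, as an engineer would, in place of code of your own. Each camera call takes 0.05 s, during which the arm holds its last target. There are 200 camera calls.

## Working session

There is one attempt and no reset: what is moved stays moved. The work goes in short steps, each a Python script; the robot and the scene stay as the last script left them, time stands still between calls to the robot, and variables do not carry over. Pictures are saved under pics/ and viewed, at most 10 in all, crops included, and the job is handed in when it is done.

```bash
ls; mkdir -p pics; python3 - <<'E'
from bench import bot, imaging
import cv2
for n in ("scene","top"):
    cv2.imwrite(f"pics/{n}0.png", imaging.capture(n))
    m=imaging.camera_model(n); print(n,{k:(v.round(3).tolist() if hasattr(v,'round') else v) for k,v in m.items()})
print(bot.get_state())
E
```

```text
pics
scene {'K': [[446.891, 0.0, 327.176], [0.0, 446.891, 243.888], [0.0, 0.0, 1.0]], 'position': [1218.836, 507.125, 714.118], 'rotation': [0.953, -0.023, 2.28]}
top {'K': [[446.134, 0.0, 315.981], [0.0, 446.134, 243.017], [0.0, 0.0, 1.0]], 'position': [457.979, -39.486, 1257.419], 'rotation': [0.103, 0.021, -1.597]}
{'t': 0.1, 'qpos': array([-1.37319018e+00,  3.26889684e-01, -1.93466274e-01,  1.05198779e+00,
        1.52679164e-05,  1.43660315e+00]), 'joint_velocities': array([ 7.07511864e-04, -9.47068087e-04,  2.29801945e-03, -3.87441242e-05,
       -8.93715750e-04,  4.96750789e-04]), 'effort': array([ 5.65856717e-04, -4.44239581e+01,  2.63037890e+01,  7.84993870e-03,
       -1.05207032e-04,  1.27584318e-05]), 'tcp_pos': array([ 179.07800761, -519.49385754,  230.57596532]), 'orientation': array([-3.14006119e+00, -2.22161343e-04,  3.31799138e-01]), 'contact_force': array([-0.15633331,  0.1144392 , -0.04147796]), 'wrist_torque': array([-0.00280507,  0.03623139,  0.03619293]), 'gripper_force': 0.0, 'opening': 0.9994742499726995}
```

View pics/top0.png

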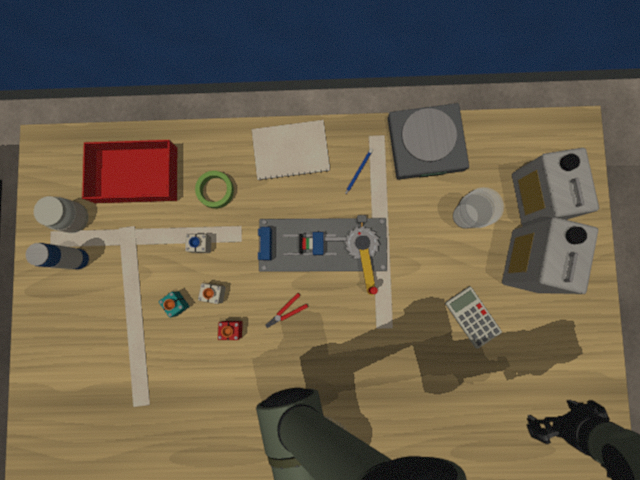

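View pics/scene0.png

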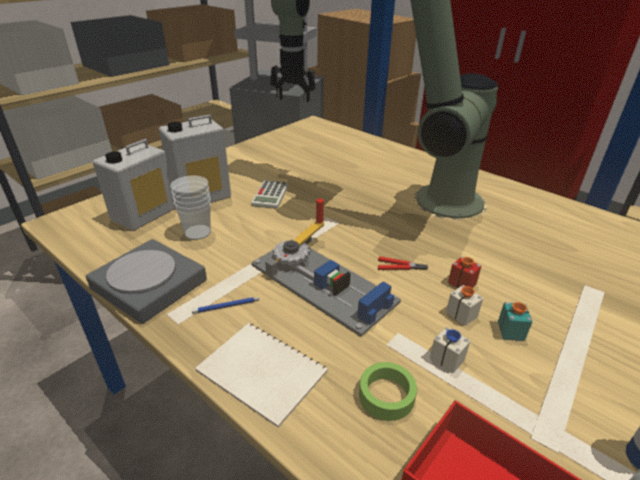

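The top view shows the clamp at (322,245) with its fixed jaw on the left (265,243), the wheel at (362,242) and the lever handle at (373,290), so the lever is near 0.9 rad. The orange-cup mould is at (210,292). The lookalikes are spare blue (197,242), turquoise (172,304) and red (230,329).

```bash
cat > h.py <<'E'
import numpy as np, cv2
from bench import bot, solve_ik, imaging
from scipy.spatial.transform import Rotation as R
def cast(m,px,z):
    px=np.atleast_2d(np.asarray(px,float)); K=np.array(m["K"])
    d=np.c_[(px[:,0]-K[0,2])/K[0,0], -(px[:,1]-K[1,2])/K[1,1], -np.ones(len(px))]
    r=np.array(m["rotation"]); Rm=r if r.shape==(3,3) else R.from_euler("xyz",r).as_matrix()
    d=d@Rm.T; p=np.array(m["position"]); return p+d*((z-p[2])/d[:,2])[:,None]
def proj(m,P):
    K=np.array(m["K"]); r=np.array(m["rotation"]); Rm=r if r.shape==(3,3) else R.from_euler("xyz",r).as_matrix()
    c=(np.atleast_2d(P)-np.array(m["position"]))@Rm
    return np.c_[K[0,0]*c[:,0]/-c[:,2]+K[0,2], K[1,1]*-c[:,1]/-c[:,2]+K[1,2]]
def blob(img,lo,hi,roi=None):
    "largest HSV blob contour in roi x0,y0,x1,y1"
    x0,y0,x1,y1=roi or (0,0,img.shape[1],img.shape[0])
    k=cv2.inRange(cv2.cvtColor(img[y0:y1,x0:x1],cv2.COLOR_BGR2HSV),np.array(lo),np.array(hi))
    cs,_=cv2.findContours(k,cv2.RETR_EXTERNAL,cv2.CHAIN_APPROX_NONE)
    return max(cs,key=cv2.contourArea)[:,0,:]+[x0,y0] if cs else None
def snap(name,f=None):
    m=imaging.camera_model(name); im=imaging.capture(name)
    if f: cv2.imwrite(f"pics/{f}.png",im)
    return m,im
E
python3 - <<'E'
from h import *
m=imaging.camera_model("top"); im=cv2.imread("pics/top0.png")
hsv=cv2.cvtColor(im,cv2.COLOR_BGR2HSV)
for p in [(290,262),(340,226),(210,285),(209,293),(265,243),(197,242)]: print(p,hsv[p[1],p[0]])
c=blob(im,(0,0,40),(179,60,150),(245,205,400,285)); r=cv2.minAreaRect(c.astype(np.float32))
print("plate px",r); print(cast(m,cv2.boxPoints(r),12).round(1))
print("jaw",cast(m,(265,243),64),"wheel",cast(m,(362,242),50),"handle",cast(m,(373,290),129),"mould",cast(m,(209,293),73))
w=imaging.camera_model("wrist"); print(w, bot.get_state()["tcp_pos"])
E
```

```text
(290, 262) [23 21 96]
(340, 226) [20 16 97]
(210, 285) [19 44 81]
(209, 293) [ 12 201 169]
(265, 243) [106 156 100]
(197, 242) [108 190 102]
plate px ((322.5, 249.5), (69.0, 129.0), 90.0)
[[ 671.7  145.6   12. ]
 [ 661.  -218.5   12. ]
 [ 467.6 -210.4   12. ]
 [ 477.   148.1   12. ]]
jaw [[585.81977999 119.93746462  64.        ]] wheel [[ 582.63148562 -142.28934336   50.        ]] handle [[ 452.66360642 -158.68170152  129.        ]] mould [[455.71382638 269.48799901  73.        ]]
{'K': array([[432.68603562,   0.        , 317.70257651],
       [  0.        , 432.68603562, 237.51081051],
       [  0.        ,   0.        ,   1.        ]]), 'position': array([ 248.19124715, -494.1586547 ,  374.01288344]), 'rotation': array([-2.91210906e-01,  1.17252207e-03, -1.23875411e+00])} [ 179.07800761 -519.49385754  230.57596532]
```

```bash
python3 - <<'E'
from h import *
bot.move_ptp([600,60,300],[np.pi,0,0]); 
m,im=snap("wrist","w1"); print(bot.get_state()["t"],{k:np.round(v,4).tolist() for k,v in m.items()})
import pickle; pickle.dump(m,open("w1.pkl","wb"))
E
```

```text
2.7 {'K': [[432.686, 0.0, 317.7026], [0.0, 432.686, 237.5108], [0.0, 0.0, 1.0]], 'position': [673.1384, 60.6772, 443.3016], 'rotation': [-0.2915, -0.0002, -1.5718]}
```

View pics/w1.png

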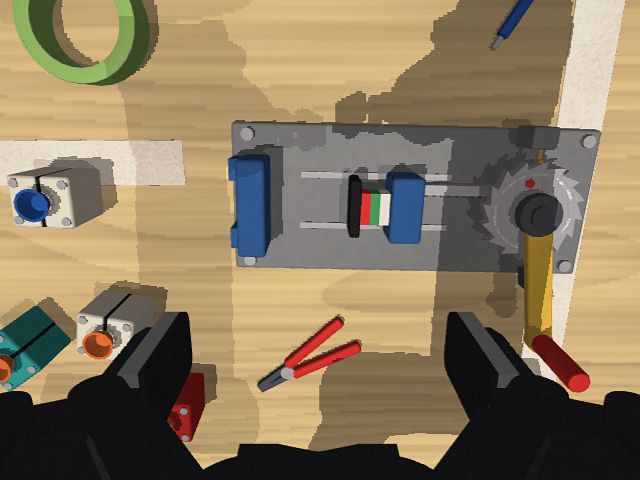

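```bash
python3 - <<'E'
from h import *
import pickle; m=pickle.load(open("w1.pkl","rb")); im=cv2.imread("pics/w1.png")
print("corners",cast(m,[(233,122),(600,129),(237,267),(571,273)],12).round(1).tolist())
print("jaw top inner edge",cast(m,[(269,156),(266,256)],64).round(1).tolist())
print("hub",cast(m,(541,212),50).round(1),"handle top",cast(m,(578,383),129).round(1))
g=cv2.cvtColor(im,cv2.COLOR_BGR2GRAY); hsv=cv2.cvtColor(im,cv2.COLOR_BGR2HSV)
# plate edges: sub-pixel-ish line fits by saturation change (wood is saturated, plate is not)
s=cv2.GaussianBlur(hsv[...,1].astype(np.float32),(3,3),0)
def edge(xs,y0,y1,sgn):
    pts=[]
    for x in xs:
        d=np.diff(s[y0:y1,x])*sgn; pts.append((x,y0+np.argmax(d)+.5))
    P=cast(m,pts,12); v=cv2.fitLine(P[:,:2].astype(np.float32),cv2.DIST_HUBER,0,.01,.01).ravel(); return v
print("top edge",edge(range(245,500,4),108,140,-1),"bottom",edge(range(245,500,4),255,290,1))
# pad face and jaw front
print("pad face top",cast(m,[(348,177),(349,236)],53).round(1).tolist(), "sl jaw",cast(m,[(388,174),(387,240)],57).round(1).tolist())
c=blob(im,(3,150,100),(18,255,255),(60,320,125,365)); print("orange",cv2.minEnclosingCircle(c),cast(m,cv2.minEnclosingCircle(c)[0],73))
t,it=imaging.camera_model("top"),cv2.imread("pics/top0.png")
c=blob(it,(3,150,100),(18,255,255),(195,280,225,305)); print("orange top",cv2.minEnclosingCircle(c),cast(t,cv2.minEnclosingCircle(c)[0],73))
E
```

```text
corners [[660.0, 142.2, 12.0], [653.1, -212.6, 12.0], [511.1, 146.5, 12.0], [503.9, -209.5, 12.0]]
jaw top inner edge [[633.1, 102.8, 64.0], [541.5, 108.7, 64.0]]
hub [[ 579.7 -147.6   50. ]] handle top [[ 450.4 -158.8  129. ]]
top edge [2.3077065e-02 9.9973369e-01 6.5774750e+02 9.1006756e+00] bottom [2.3419818e-02 9.9972570e-01 5.0939401e+02 4.1868244e+01]
pad face top [[613.1, 33.3, 53.0], [557.5, 31.3, 53.0]] sl jaw [[616.4, -2.1, 57.0], [554.7, -4.0, 57.0]]
orange ((97.0, 345.5), 15.435449600219727) [[453.35683633 273.96846185  73.        ]]
orange top ((208.11538696289062, 292.8846130371094), 5.235671520233154) [[456.07877019 271.84573909  73.        ]]
```

```bash
python3 - <<'E'
import cv2
im=cv2.imread("pics/w1.png"); c=cv2.resize(im[140:280,225:435],None,fx=3.8,fy=3.8,interpolation=cv2.INTER_CUBIC); cv2.imwrite("pics/w1c.png",cv2.convertScaleAbs(c,alpha=1.5,beta=15))
E
```

```text
(no output)
```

View pics/w1c.png

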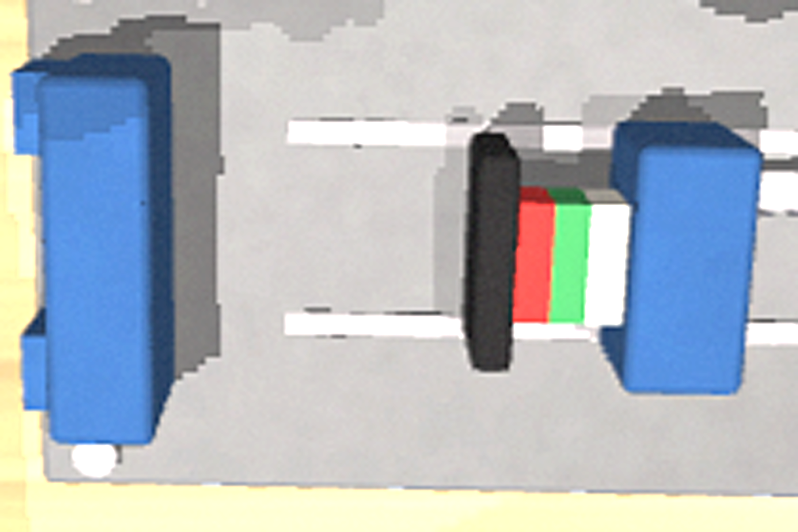

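```bash
python3 - <<'E'
from h import *
import pickle; m=pickle.load(open("w1.pkl","rb"))
a=-0.0232; c=lambda px,z: cast(m,px,z)[:,:2]
J=c([(263.9,160.5),(265.8,255.8)],64); print("jaw top inner",J, "bottom",c((269.7,165),12))
Rm=np.array([[np.cos(a),-np.sin(a)],[np.sin(a),np.cos(a)]])
jm=J.mean(0); O=jm-Rm@[0,150]; print("origin",O)
cl=lambda P:(P-O)@Rm
print("plate corners",cl(c([(233,122),(600,129),(237,267),(571,273)],12)))
print("pad face",cl(c([(349,177),(347.5,236)],53)))
print("sliding jaw top front",cl(c([(393.2,179),(390,243)],57)))
h=cl(c((578,383),129))[0]; print("handle",h,"lever",np.arctan2(h[1]+100,h[0])%(2*np.pi)-np.pi+.675,np.hypot(h[0],h[1]+100))
E
```

```text
jaw top inner [[629.22227181 107.39254101]
 [541.66758046 108.84731403]] bottom [[618.77668398 108.21240205]]
origin [581.96523831 -41.83970629]
plate corners [[  73.73942284  185.81798551]
 [  75.06946962 -169.11197934]
 [ -75.22122699  186.63879401]
 [ -74.16338271 -169.45832902]]
pad face [[ 29.3946955   74.91509157]
 [-26.2161849   73.93486838]]
sliding jaw top front [[ 29.08735325  35.5565603 ]
 [-30.98368051  34.20326182]]
handle [-128.77005817 -119.93422563] lever 0.8285856933347662 130.3038803421383
```

The view shows the fixed jaw's inner edge at px ~(264,160)-(266,256), the pad face at column ~348 and all three bands (red, green, white) showing. The derived plate size, lever radius of 130 and pad gap of 75.6 all agree with the data given. Next is a close look at the mould.

```bash
python3 - <<'E'
from h import *
bot.move_ptp([445,272,230],[np.pi,0,0]); 
m,im=snap("wrist","w2"); print(bot.get_state()["t"],{k:np.round(v,4).tolist() for k,v in m.items()})
import pickle; pickle.dump(m,open("w2.pkl","wb"))
E
```

```text
7.5583 {'K': [[432.686, 0.0, 317.7026], [0.0, 432.686, 237.5108], [0.0, 0.0, 1.0]], 'position': [518.1399, 273.5659, 373.4277], 'rotation': [-0.2913, 0.0, -1.5707]}
```

View pics/w2.png

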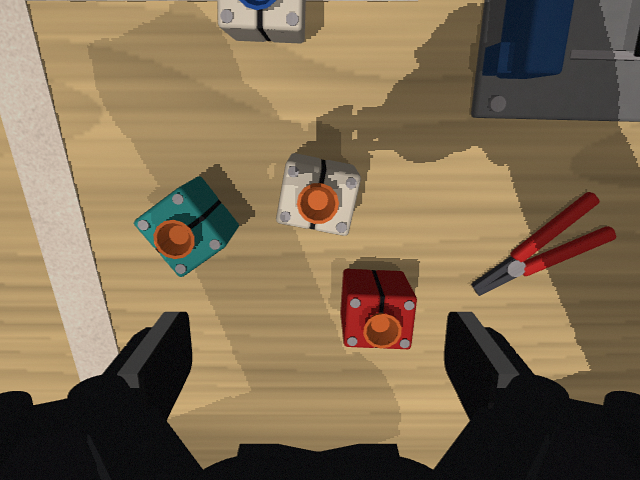

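Orange cup at (318,203), its lid screws at (292,171), (351,182), (341,228), (285,217), and the seam runs nearly vertical in the image. The red lookalike is at (380,310), close to the lower finger.

```bash
python3 - <<'E'
from h import *
import pickle; m=pickle.load(open("w2.pkl","rb")); im=cv2.imread("pics/w2.png")
S=cast(m,[(292,171),(351,182),(341,228),(285,217)],60); print(S.round(1).tolist(),"mean",S.mean(0))
ctr=S.mean(0)[:2]
u=(S[0]+S[1]-S[2]-S[3])[:2]; v=(S[0]+S[3]-S[1]-S[2])[:2]
yx=np.arctan2(u[1],u[0]); yy=np.arctan2(v[1],v[0])-np.pi/2; print("mould yaw",yx,yy,np.linalg.norm(u)/2,np.linalg.norm(v)/2)
c=blob(im,(3,150,60),(18,255,255),(290,175,345,230)); e=cv2.minEnclosingCircle(c); print("cup",e,cast(m,e[0],73))
Rd=cast(m,[(351,310),(410,305),(405,344),(352,342)],60); print("red",Rd.mean(0))
yaw=(yx+yy)/2
for s in (1,-1): print(s,solve_ik([*ctr,200],[np.pi,0,yaw+s*np.pi/2]), solve_ik([583,71,200],[np.pi,0,-.023+s*np.pi/2]))
a=yaw; M=np.array([[np.cos(a),-np.sin(a)],[np.sin(a),np.cos(a)]]); print("red in mould frame",(Rd.mean(0)[:2]-ctr)@M)
E
```

```text
[[474.4, 292.2, 60.0], [466.4, 249.3, 60.0], [431.6, 256.1, 60.0], [440.1, 298.0, 60.0]] mean [453.11212253 273.87586248  60.        ]
mould yaw -0.17986305360020655 -0.19226445093218114 35.05300744297216 43.154290618299385
cup ((317.5, 202.8333282470703), 20.662731170654297) [[453.68053986 273.71518117  73.        ]]
red [350.19559025 223.81809779  60.        ]
1 [ 0.40420907  0.3119741  -0.29666849  0.96215374  0.          2.16106915] [-0.00446092  0.41628932 -0.14087455  1.01363246  0.          1.58933541]
-1 [ 0.40420907  0.3119741  -0.29666849  0.96215374  0.         -0.9805235 ] [-0.00446092  0.41628932 -0.14087455  1.01363246  0.         -1.55225724]
red in mould frame [-91.87990759 -68.23250694]
```

```bash
cat >> h.py <<'E'
A=-0.0232; O=np.array([582.0,-41.8]); RC=np.array([[np.cos(A),-np.sin(A)],[np.sin(A),np.cos(A)]])
W=lambda x,y,z:[*(O+RC@[x,y]),z]          # clamp -> world
C=lambda P:(np.atleast_2d(P)[:,:2]-O)@RC  # world -> clamp
def st(*k):
    s=bot.get_state(); print({q:np.round(s[q],2).tolist() for q in ("t","tcp_pos","contact_force","opening","gripper_force")+k})
E
python3 - <<'E'
from h import *
o=[np.pi,0,-.186-np.pi/2]
bot.move_ptp([453.4,273.8,120],o); bot.movel([453.4,273.8,15],max_speed=120,threshold=15); st()
bot.grip(0.0,40); st()
bot.movel([453.4,273.8,190],max_speed=200); st()
o=[np.pi,0,A-np.pi/2]
bot.move_ptp(W(0,113,150),o); bot.movel(W(0,113,45),max_speed=120); st()
print(bot.movel(W(0,113,27.3),max_speed=40,threshold=8)); st()
bot.grip(1.0); st()
bot.movel(W(0,113,200),max_speed=200)
m,im=snap("wrist","w3"); 
import pickle; pickle.dump(m,open("w3.pkl","wb")); st()
E
```

```text
{'t': 10.12, 'tcp_pos': [453.97, 274.04, 15.6], 'contact_force': [-1.0, -0.11, -0.04], 'opening': 1.0, 'gripper_force': 0.0}
{'t': 10.56, 'tcp_pos': [454.01, 274.02, 15.7], 'contact_force': [-0.61, -0.44, 4.82], 'opening': 0.56, 'gripper_force': 42.1}
{'t': 11.58, 'tcp_pos': [452.35, 273.36, 188.57], 'contact_force': [-1.03, -0.93, -3.18], 'opening': 0.56, 'gripper_force': 41.59}
{'t': 13.58, 'tcp_pos': [585.38, 71.37, 45.82], 'contact_force': [-0.75, 0.47, -2.72], 'opening': 0.56, 'gripper_force': 41.6}
True
{'t': 14.03, 'tcp_pos': [584.46, 71.12, 27.62], 'contact_force': [-1.06, -0.35, 5.11], 'opening': 0.56, 'gripper_force': 42.11}
{'t': 14.5, 'tcp_pos': [583.3, 71.14, 26.62], 'contact_force': [-0.47, 0.48, 0.41], 'opening': 1.0, 'gripper_force': 0.0}
{'t': 15.57, 'tcp_pos': [583.59, 71.14, 198.48], 'contact_force': [0.57, -0.22, 0.0], 'opening': 1.0, 'gripper_force': 0.0}
```

View pics/w3.png

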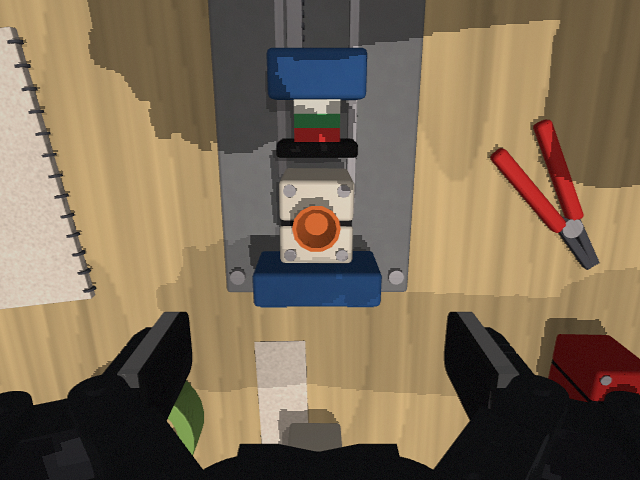

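The mould stands squarely on the bed, cup at (316,229), between the pad (row 148) and the fixed jaw (row 255). Now the lever.

```bash
cat >> h.py <<'E'
def hp(v,z=86,r=130):
    th=np.pi-.675+v
    return W(r*np.cos(th),-100+r*np.sin(th),z),[np.pi,0,A+v-.675]
def swing(a,b,speed=120,threshold=None):
    for v in np.linspace(a,b,max(2,int(np.ceil(abs(b-a)/.2))+1))[1:]:
        p,o=hp(v)
        if bot.movel(p,o,max_speed=speed,threshold=threshold): print("stopped near",v); st(); return False
    return True
def lev():
    c=C(bot.get_state()["tcp_pos"])[0]; return np.arctan2(c[1]+100,c[0])%(2*np.pi)-np.pi+.675, np.hypot(c[0],c[1]+100)
E
python3 - <<'E'
from h import *
v=.8286
p,o=hp(v,190); bot.move_ptp(p,o); p,o=hp(v); print(bot.movel(p,o,max_speed=150,threshold=15)); st()
bot.grip(0.0,40); st(); 
swing(v,.05,threshold=25); st(); print(lev())
m,im=snap("wrist","w4"); import pickle; pickle.dump(m,open("w4.pkl","wb"))
E
```

```text
False
{'t': 19.8, 'tcp_pos': [451.31, -158.9, 86.56], 'contact_force': [-0.58, -0.19, 0.88], 'opening': 1.0, 'gripper_force': 0.0}
{'t': 20.42, 'tcp_pos': [450.95, -159.02, 86.4], 'contact_force': [-2.21, -1.51, 4.32], 'opening': 0.22, 'gripper_force': 38.89}Traceback (most recent call last):
  File "<stdin>", line 5, in <module>
  File "h.py", line 34, in swing
    if bot.movel(p,o,max_speed=speed,threshold=threshold): print("stopped near",v); st(); return False
       ~~~~~~~~~^^^^^^^^^^^^^^^^^^^^^^^^^^^^^^^^^^^^^^^^^
bench.IKError: the arm cannot follow that straight line within its joint ranges
```

```bash
python3 - <<'E'
from h import *
st("qpos","orientation")
for v in (.83,.65,.4,.2,.05,1.0,1.2,1.33): p,o=hp(v); print(v,np.round(p,0),np.round(o,2),np.round(solve_ik(p,o),2) if solve_ik(p,o) is not None else None)
E
```

```text
{'t': 21.13, 'tcp_pos': [454.52, -109.03, 86.39], 'contact_force': [-0.37, -0.75, 6.87], 'opening': 0.22, 'gripper_force': 39.38, 'qpos': [-0.39, 0.34, -0.6, 0.63, -0.0, 3.0], 'orientation': [3.14, -0.0, -0.25]}
0.83 [ 451. -159.   86.] [3.14 0.   0.13] [-0.49  0.35 -0.58  0.64  0.    2.52]
0.65 [ 450. -136.   86.] [ 3.14  0.   -0.05] [-0.45  0.34 -0.6   0.63  0.    2.74]
0.4 [ 455. -104.   86.] [ 3.14  0.   -0.3 ] [-0.38  0.34 -0.6   0.63  0.    3.06]
0.2 [465. -80.  86.] [ 3.14  0.   -0.5 ] [-0.33  0.35 -0.59  0.64  0.   -2.97]
0.05 [476. -63.  86.] [ 3.14  0.   -0.65] [-0.29  0.36 -0.57  0.64  0.   -2.78]
1.0 [ 456. -180.   86.] [3.14 0.   0.3 ] [-0.53  0.37 -0.55  0.65  0.    2.31]
1.2 [ 466. -204.   86.] [3.14 0.   0.5 ] [-0.56  0.4  -0.5   0.67  0.    2.08]
1.33 [ 475. -219.   86.] [3.14 0.   0.63] [-0.57  0.42 -0.46  0.69  0.    1.94]
```

```bash
sed -i 's/\[np.pi,0,A+v-.675\]/[np.pi,0,A+.2+.5*(v-.675)]/' h.py
python3 - <<'E'
from h import *
swing(lev()[0],.04,threshold=25); st(); print(lev())
m,im=snap("wrist","w4"); import pickle; pickle.dump(m,open("w4.pkl","wb"))
E
```

```text
{'t': 22.12, 'tcp_pos': [476.32, -63.03, 86.05], 'contact_force': [-2.57, -1.73, 7.72], 'opening': 0.22, 'gripper_force': 39.83}
(np.float64(0.04718364965172683), np.float64(129.93735584736797))
```

View pics/w4.png

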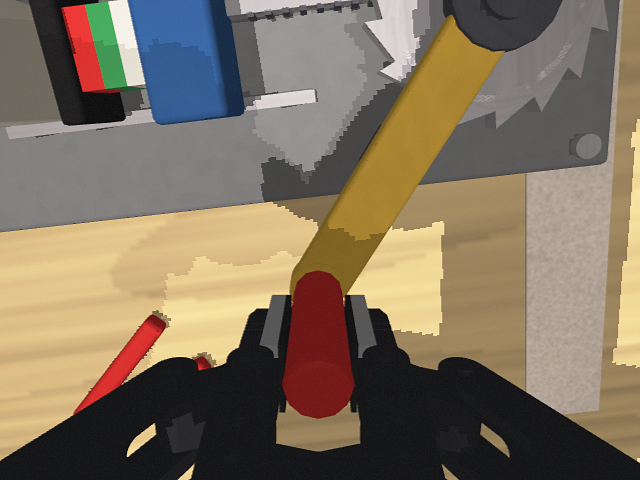

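Wrist view at rest shows the lever gripped, with the red, green and white bands at (85..125, 45) and the jaw at (185,60). Two full swings next.

```bash
cat >> h.py <<'E'
def bands(m,im):
    "pixel lengths of red, green, white along the stem, from the stem axis line at z~33"
    ys=np.arange(30,150,.25); P=np.array([W(0,y,33+9) for y in ys]); q=proj(m,P)   # stem top about z=42
    ok=(q[:,0]>0)&(q[:,0]<639)&(q[:,1]>0)&(q[:,1]<479)
    h=cv2.cvtColor(im,cv2.COLOR_BGR2HSV); s=[]
    for y,(u,w),k in zip(ys,q,ok):
        if not k: s.append('.'); continue
        H,S,V=map(int,h[int(w),int(u)])
        s.append('k' if V<45 else 'R' if S>120 and (H<12 or H>168) else 'G' if S>90 and 35<H<90 else 'B' if S>90 and 95<H<130 else 'w' if S<70 and V>110 else '-')
    s=''.join(s); import itertools; i=0; out=[]
    for c,g in itertools.groupby(s):
        n=len(list(g)); 
        if n>3: out.append((c,float(ys[i]),n*.25))
        i+=n
    return out
E
python3 - <<'E'
from h import *
import pickle; print(bands(pickle.load(open("w4.pkl","rb")),cv2.imread("pics/w4.png")))
for i in range(2):
    swing(.04,1.33,threshold=30); print(lev()); st()
    m,im=snap("wrist",f"up{i}"); 
    swing(1.33,.04,threshold=30); print(lev()); st()
    m,im=snap("wrist",f"dn{i}"); print(bands(m,im)); import pickle; pickle.dump(m,open(f"dn{i}.pkl","wb"))
E
```

```text
[('B', 30.0, 8.5), ('w', 38.5, 7.5), ('G', 46.0, 9.5), ('R', 55.5, 9.5), ('k', 65.0, 11.5), ('w', 76.75, 2.5), ('w', 81.0, 1.25), ('w', 88.5, 1.5), ('w', 90.5, 1.25), ('.', 94.5, 55.5)]
(np.float64(1.3253929024939268), np.float64(133.1710807579935))
{'t': 24.62, 'tcp_pos': [471.85, -219.93, 85.31], 'contact_force': [-7.81, -2.65, 6.15], 'opening': 0.22, 'gripper_force': 39.81}
(np.float64(0.04253143241209156), np.float64(129.61131838099666))
{'t': 27.12, 'tcp_pos': [476.95, -62.75, 85.62], 'contact_force': [-0.25, -1.0, -7.45], 'opening': 0.22, 'gripper_force': 39.7}
[('B', 30.0, 16.75), ('w', 46.75, 7.5), ('G', 54.25, 9.5), ('R', 63.75, 9.25), ('k', 73.0, 11.75), ('w', 85.0, 1.75), ('w', 89.25, 2.0), ('w', 91.75, 1.25), ('w', 93.75, 1.25), ('.', 95.0, 55.0)]
(np.float64(1.3302737543453154), np.float64(132.06641714853026))
{'t': 29.62, 'tcp_pos': [473.13, -219.8, 85.67], 'contact_force': [-5.19, -2.08, -5.75], 'opening': 0.22, 'gripper_force': 40.12}
(np.float64(0.04152374476392118), np.float64(129.32271637330035))
{'t': 32.12, 'tcp_pos': [477.25, -62.82, 86.25], 'contact_force': [-0.97, -2.27, -2.87], 'opening': 0.23, 'gripper_force': 40.62}
[('B', 30.0, 25.0), ('w', 55.5, 7.0), ('G', 62.5, 9.5), ('R', 72.0, 9.5), ('k', 81.5, 11.5), ('.', 95.5, 54.5)]
```

```bash
python3 - <<'E'
from h import *
for i in (2,3):
    swing(.04,1.33,threshold=30); st()
    swing(1.33,.04 if i<3 else .02,threshold=30); print(lev()); st()
    m,im=snap("wrist",f"dn{i}"); print(bands(m,im))
E
```

```text
{'t': 34.62, 'tcp_pos': [472.48, -218.58, 85.81], 'contact_force': [-8.58, -0.67, 3.78], 'opening': 0.22, 'gripper_force': 41.38}
(np.float64(0.041474934642832695), np.float64(129.72550668650715))
{'t': 37.07, 'tcp_pos': [476.94, -62.57, 86.06], 'contact_force': [-1.92, -0.82, 0.46], 'opening': 0.22, 'gripper_force': 40.95}
[('B', 30.0, 33.75), ('w', 63.75, 7.0), ('G', 70.75, 9.0), ('R', 79.75, 10.0), ('k', 89.75, 5.75), ('.', 95.5, 54.5)]
{'t': 39.57, 'tcp_pos': [472.15, -218.74, 85.68], 'contact_force': [-9.19, -0.72, 5.03], 'opening': 0.22, 'gripper_force': 41.47}
(np.float64(0.017864752375529536), np.float64(129.7248956519224))
{'t': 42.02, 'tcp_pos': [478.84, -60.17, 85.97], 'contact_force': [0.69, 0.65, -5.12], 'opening': 0.22, 'gripper_force': 40.55}
[('B', 30.0, 42.25), ('G', 72.25, 7.5), ('R', 79.75, 9.5), ('k', 89.25, 9.0), ('.', 98.25, 51.75)]
```

View pics/dn3.png

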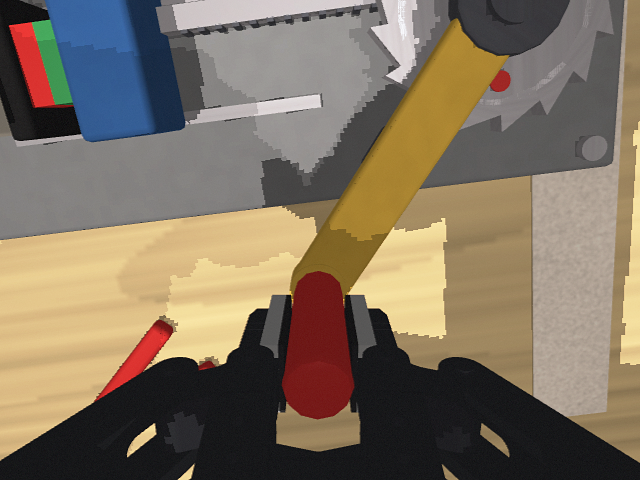

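The white band is gone, with red at (25,65) and green at (50,60) next to the jaw. The estimated press is only ~9 mm, which is marginal, so I'll add a single notch with a partial swing.

```bash
python3 - <<'E'
from h import *
swing(.02,.86,threshold=30); st()
m,im=snap("wrist"); print(bands(m,im))
swing(.86,.02,threshold=30); print(lev()); st()
m,im=snap("wrist","dn4"); print(bands(m,im))
E
```

```text
{'t': 43.73, 'tcp_pos': [448.23, -161.87, 85.71], 'contact_force': [-9.36, 1.63, 6.27], 'opening': 0.22, 'gripper_force': 41.59}
[('.', 30.0, 120.0)]
(np.float64(0.017687752213756847), np.float64(129.33368674382106))
{'t': 45.45, 'tcp_pos': [479.16, -60.4, 86.0], 'contact_force': [-0.37, 0.76, -4.57], 'opening': 0.22, 'gripper_force': 40.45}
[('-', 30.0, 1.25), ('B', 31.25, 45.25), ('G', 76.5, 3.5), ('R', 80.0, 9.5), ('k', 89.5, 8.5), ('.', 98.0, 52.0)]
```

```bash
python3 - <<'E'
from h import *
bot.grip(1.0); p,o=hp(.02,230); bot.movel(p,o,max_speed=150)
bot.move_ptp([600,0,300],[np.pi,0,.2]); st()
m,im=snap("wrist","fin"); import pickle; pickle.dump(m,open("fin.pkl","wb")); print(bands(m,im))
E
```

```text
{'t': 47.92, 'tcp_pos': [598.88, -0.06, 298.28], 'contact_force': [0.06, 0.76, 0.61], 'opening': 1.0, 'gripper_force': 0.0}
[('-', 30.5, 7.75), ('B', 38.25, 30.75), ('G', 69.0, 5.75), ('-', 74.75, 1.0), ('R', 75.75, 8.5), ('k', 84.25, 10.5), ('-', 94.75, 2.0), ('w', 96.75, 20.75), ('R', 117.5, 24.5), ('w', 142.0, 8.0)]
```

View pics/fin.png

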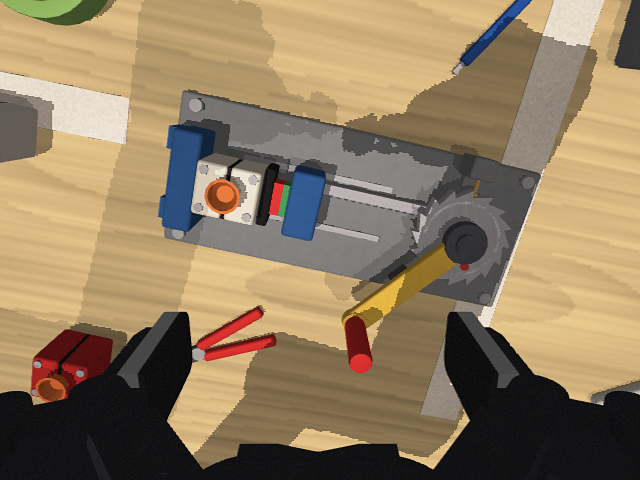

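The mould at (225,190) is against the fixed jaw and square, green shows at (285,200) with no white, and the handle top is at (361,363). I'll check the lever angle and hand in.

```bash
python3 - <<'E'
from h import *
import pickle; m=pickle.load(open("fin.pkl","rb"))
h=C(cast(m,(361,363),129))[0]; v=np.arctan2(h[1]+100,h[0])%(2*np.pi)-np.pi+.675; print(h,"lever",v)
print("cup",C(cast(m,(223,196),73)))
if v<.1: print(bot.sign_off())
E
```

```text
[-102.80176195  -19.80673652] lever 0.012525995003143331
cup [[ -2.99197481 123.54120078]]
the job is handed in; nothing more can be done
None
```

The job is handed in: the orange-cup mould is clamped squarely against the fixed jaw, the white band is in with green still showing (pad pressed about 13 mm by my estimate), and the lever is back at its rest (about 0.01 rad) after about 48 s.

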